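# Screw the lid onto the sugar jar

### The job

Close the sugar jar: take the lid from the cork coasters and set it level on the jar's mouth so that it rests on top of the thread ledges (it will, if not turned on the way). Turn it backward (counter-clockwise seen from above) until it drops into the thread starts, then screw it forward (clockwise) until it is fully home and level, and let go, leaving the coasters, gourd, cup and spoon where they are.

Things in the scene. Friction and masses are not known exactly. Their poses are not given: they have to be found in the camera images.
- lid_knob (a point): Centre of the round dark-wood knob (30 mm diameter, 22 mm tall) of the loose steel screw lid; grip it from above, fingers at any angle. The point is on the lid's axis, 31 mm above the lid's lower edge, 11 mm below the knob's top, 14 mm above the roof's underside. z up. The lid starts mouth down on the coasters. Set down on the jar with that same yaw, it always lands on the ledge tops.
- lid: The lid: 66 mm diameter, 42 mm tall with knob, about 0.14 kg. Origin: centre of its lower edge. Inside its skirt (61 mm inner diameter, 17 mm deep), at the lower edge, are three inward lugs 5 mm wide, 3 mm thick, 120 degrees apart, the first on the lid's x axis; three raised ribs on the lid's top lie over the lugs. It stays where it is left.
- jar_rim (a point): Centre of the glass jar's mouth at rim height, 127 mm above the cubby floor; z up. H = height of the knob point above this point: 26 mm with the lugs on top of the ledges, 18 mm once dropped into the thread starts, 14 mm fully home (roof on the rim). The lugs have 1.5 to 2.5 mm vertical play and 1.3 mm sideways play in the thread.
- jar: Empty glass jar, body 82 mm diameter, neck 49 mm tapering to 41 mm at the rim, fixed in a 108 mm square wooden dock: it cannot move or turn. Origin: centre of the dock's underside. The neck has three equal thread ledges 120 degrees apart, each with an open gap (thread start) before it and an upright stop behind it.
- thread_start (a point): Middle of one thread-start gap on the neck. A = lid yaw minus jar yaw (counter-clockwise from above positive, repeats every 120 degrees). A -34 to +37: lugs rest on ledge tops (forward only meets stops). A +45 to +63: lid drops if let go or pressed lightly; stop beyond. Then forward: level to A = +30, down 4 mm from +30 to -14, home from -16 to -34 (stop).
- coasters: Stack of four round cork coasters, 96 mm diameter, 24 mm tall, loose, on the cubby floor; the lid lies about in its middle at the start. Origin: centre of the underside.
- gourd: Black ceramic gourd, bystander, 86 mm diameter, 140 mm tall, loose. Origin: centre of the underside.
- cup: White ceramic cup, bystander, 72 mm diameter, 65 mm tall, loose, empty. Origin: centre of the underside.
- spoon: Stainless spoon, bystander, 160 mm long, lying along its own x axis, loose.

How it is judged:
By the outcome, as a careful person would: the job done as asked, in the order asked, and still so for the second after the job is handed in, with the robot touching nothing.
It also fails if it takes over 67 s, if anything falls off the work surface, if the arm or the gripper's body presses on something with over 40 N, if the wrist force passes 120 N, or if a joint passes its speed limit or range.

### The arm

A 6-joint arm with a two-finger parallel gripper is mounted at the origin on the work surface. World frame = base frame: x ahead of the robot, y to its left, z up, the work surface at z = 0. Lengths are in mm, angles in rad, forces in N, time in s.
With the tool pointing down it reaches from about 250 to 725 mm from the base axis. Payload 9.7 kg.
Tool frame: the origin (TCP) lies midway between the tips of the shut fingers; the grasp point (between the pads) lies 19 mm behind it; z points along the fingers, y is the line along which they close (so a half turn about z gives the same grasp; the last joint's range is limited). The gripper opens to 85 mm and grips with 20 to 120 N. Pads are 22 mm wide; open, the fingers measure 114 mm over their backs; the gripper's body (76 mm by 85 mm) begins 54 mm behind the grasp point. The pads swing forward as they close: fully open they stand 13 mm farther back than shut.
Start: joints at [1.253, 0.087, 0.176, 1.66, 0, 1.571], TCP at [171.86, 522.457, 231.284] pointing down, gripper open.
Joint ranges: [-3.13, 3.13], [-0.85, 1.81], [-1.15, 1.24], [-2.2, 2.28], [-1.44, 1.52], [-3.14, 3.14]. Speed limits (rad/s): [2.22, 2.22, 2.57, 3.14, 3.14, 3.14].

### API

Orientations are given as a 3x3 rotation matrix whose columns are the frame's x, y, z axes.
In Python, from cell import arm, imaging, order gives the robot as it stands.
- The arm moves only by the shell command python3 -m pendant 'ROWS' [OPENING] [FORCE]. ROWS is JSON, a list of rows, each a list of 6 numbers: the shift along the tool's x, y, z in mm, then the turn, a rotation vector about the tool's x, y, z in degrees. In form: [[tx, ty, tz, wx, wy, wz], ...]. A call has 1 to 8 rows; each row is the pose to reach, as a shift and turn from the pose commanded when the call began, along the tool's axes at that moment; what a row does not reach only later rows make up. A row lasts 1/12 s, in which the tool goes at most 41.7 mm and 7.16 degrees, less where a joint would pass 70% of its speed; a pose out of reach is approached as far as the arm can. A call with a gripper value outside its range is refused whole. OPENING is the opening, from 0 (shut) to 1 (fully open), set as the call begins (- or left out, the last holds). The fingers move at their own pace and stop on an object; FORCE is the grip in N (left out, the last holds). Time passes only in rows, so rows that repeat a pose let the fingers close. It gives the time, the measured TCP pose, the force, the opening and the grip force at its end, in the units of the state.
- arm.state(): the state, without advancing time (a new reading comes with each control period).
- imaging.snapshot(name): name is "scene" or "side" or "wrist"; returns the picture (480x640x3 uint8, red, green, blue); there is no depth.
- imaging.calibration(name): a dict with "mtx" (3x3 intrinsics, pixels), "k1" (the pictures are not rectified: a ray, as slopes to the right and down, at radius r is drawn at 1 + k1 r^2 times it, then the intrinsics apply), "extrinsics" (4x4, takes a point from camera to world coordinates). Camera axes: x right, y down, z forward; pixel columns grow to the right and rows downward; lengths in mm; the calibration is good to about 2 mm. A picture is of the moment at which its call begins: read the wrist's pose just before it. calibration takes no time and is no camera call; for the wrist camera it gives the pose at the moment of the call.
- order.finish_job(): hands the job in; it is judged then, once.
Trained networks look in the newest picture that a camera, given by its name, has taken for a name from the list of things; names that differ only in an ending like _2 or _b are one class to them, and where a whole thing is asked for, a point or a joint stands for the part that bears it (a point fixed in the world has none). Each returns a list of dicts, best first, with "confidence" (0 to 1); they miss things now and then, are a little off and sometimes report something else, mostly with a low value. They report only what shows in the picture. A call takes as long as a camera call.
- imaging.find_in(camera, thing): "position" ([column, row] in pixels, amid what is visible of it).
- imaging.silhouettes(camera, thing): "mask" (480x640 bool, what is visible of it) and "position" ([column, row] in pixels, amid what is visible of it).
- imaging.landmark_of(camera, thing): "position" ([column, row] in pixels: a listed point, or the origin of a listed thing).
The state is a dict: "time": time; "q": joint angles; "joint_vel": joint speeds; "joint_torque": joint torques, N m; "position": TCP position; "tcp_rot": TCP orientation; "contact_force": force on the tool from outside, world axes, zero at the start; "torque": the same for the moment, N m; "width": finger opening in mm; "finger_force": force on a finger pad.
Only numpy, scipy, OpenCV 4.12 (cv2) and the standard library are available. Lean on these libraries where they do the work, as an engineer would, in place of code of your own. Each camera call takes 0.05 s, during which the arm holds its last target. There are 200 camera calls.

## Working session

There is one attempt and no reset: what is moved stays moved. The work goes in short steps, Python scripts to look and compute and a shell command to move; the robot and the scene stay as the last step left them, time stands still between calls to the robot, and variables do not carry over. Pictures are saved under pics/ and viewed, at most 10 in all, crops included, and the job is handed in when it is done.

```bash
mkdir -p pics; ls; cat > h.py <<'E'
import numpy as np, cv2
from cell import arm, imaging, order
def ray(cam,px,cal=None):
    c=cal or imaging.calibration(cam); K=np.array(c["mtx"]);E=np.array(c["extrinsics"])
    u=np.array([(px[0]-K[0,2])/K[0,0],(px[1]-K[1,2])/K[1,1]]); v=u.copy()
    for _ in range(20): v=u/(1+c["k1"]*(v@v))
    d=E[:3,:3]@np.array([v[0],v[1],1]); return E[:3,3],d/np.linalg.norm(d)
def proj(cam,P,cal=None):
    c=cal or imaging.calibration(cam); K=np.array(c["mtx"]);E=np.array(c["extrinsics"])
    p=E[:3,:3].T@(np.array(P)-E[:3,3]); v=p[:2]/p[2]; v=v*(1+c["k1"]*(v@v)); return K[:2,:2]@v+K[:2,2]
def tri(rays):
    A=sum(np.eye(3)-np.outer(d,d) for o,d in rays); b=sum((np.eye(3)-np.outer(d,d))@o for o,d in rays)
    p=np.linalg.solve(A,b); return p,[np.linalg.norm(np.cross(p-o,d)) for o,d in rays]
def atz(r,z): o,d=r; return o+d*(z-o[2])/d[2]
E
python3 - <<'E'
from h import *
s=arm.state(); print({k:np.round(v,3).tolist() for k,v in s.items()})
ims=[]
for c in("scene","side","wrist"):
    im=imaging.snapshot(c); cv2.imwrite(f"pics/{c}0.png",im[...,::-1])
    print(c,np.round(imaging.calibration(c)["extrinsics"],2).tolist())
    for t in("lid_knob","jar_rim","thread_start","lid","jar","coasters","gourd","cup","spoon"):
        print(c,t,[(np.round(r["position"]).tolist(),round(r["confidence"],2)) for r in imaging.landmark_of(c,t)[:3]])
E
```

```text
pics
{'time': 0.0, 'q': [1.253, 0.087, 0.175, 1.66, 0.0, 1.571], 'joint_vel': [0.002, -0.0, -0.001, -0.002, 0.001, -0.001], 'joint_torque': [-0.0, -52.039, 46.481, 0.016, -0.0, -0.0], 'position': [171.775, 522.254, 230.565], 'tcp_rot': [[-0.95, 0.312, -0.0], [0.312, 0.95, -0.001], [0.0, -0.001, -1.0]], 'contact_force': [0.394, -0.235, 0.113], 'torque': [0.017, -0.035, -0.057], 'finger_force': 0.0, 'width': 85.658}
scene [[-0.75, 0.54, -0.38, 958.68], [0.66, 0.61, -0.44, 393.36], [-0.01, -0.59, -0.81, 839.79], [0.0, 0.0, 0.0, 1.0]]
scene lid_knob [([319.0, 202.0], 0.87)]
scene jar_rim [([420.0, 286.0], 0.8)]
scene thread_start [([425.0, 305.0], 0.6)]
scene lid [([321.0, 207.0], 0.61)]
scene jar [([407.0, 319.0], 0.77)]
scene coasters [([324.0, 212.0], 0.83), ([420.0, 286.0], 0.33)]
scene gourd [([478.0, 432.0], 0.95)]
scene cup [([258.0, 307.0], 0.92)]
scene spoon [([222.0, 164.0], 0.57)]
side [[0.9, -0.22, 0.38, 186.12], [-0.44, -0.45, 0.78, -916.85], [-0.0, -0.86, -0.5, 714.47], [0.0, 0.0, 0.0, 1.0]]
side lid_knob [([284.0, 303.0], 0.8)]
side jar_rim [([250.0, 200.0], 0.68)]
side thread_start [([255.0, 197.0], 0.67)]
side lid [([285.0, 312.0], 0.6), ([254.0, 244.0], 0.58)]
side jar [([256.0, 242.0], 0.84)]
side coasters [([287.0, 323.0], 0.71)]
side gourd [([251.0, 205.0], 0.76)]
side cup [([368.0, 264.0], 0.96)]
side spoon [([402.0, 411.0], 0.87), ([253.0, 206.0], 0.4)]
wrist [[0.31, 0.9, 0.3, 96.24], [0.95, -0.3, -0.1, 547.8], [-0.0, 0.31, -0.95, 373.47], [0.0, 0.0, 0.0, 1.0]]
wrist lid_knob []
wrist jar_rim []
wrist thread_start []
wrist lid []
wrist jar []
wrist coasters []
wrist gourd []
wrist cup []
wrist spoon []
```

```bash
python3 - <<'E'
from h import *
S={"lid_knob":((319,202),(284,303)),"jar_rim":((420,286),(250,200)),"lid":((321,207),(285,312)),"jar":((407,319),(256,242)),"coasters":((324,212),(287,323)),"gourd":((478,432),(251,205)),"cup":((258,307),(368,264)),"spoon":((222,164),(402,411)),"thread":((425,305),(255,197))}
for k,(a,b) in S.items():
    p,e=tri([ray("scene",a),ray("side",b)]); print(k,p.round(1),np.round(e,1))
E
```

```text
lid_knob [ 512.6 -117.5   58.8] [4.2 4.2]
jar_rim [559.3 207.8 141.2] [0.2 0.2]
lid [ 510.4 -117.9   37.3] [0.9 0.9]
jar [567.4 208.3  17.7] [0.2 0.2]
coasters [ 507.  -119.6   12. ] [5.1 5.1]
gourd [634.3 432.3  10.6] [1.4 1.4]
cup [775.9 -13.3  18.4] [2.1 2.1]
spoon [ 593.6 -423.     9.6] [0.7 0.7]
thread [580.3 236.4 133.5] [2.2 2.2]
```

View pics/scene0.png

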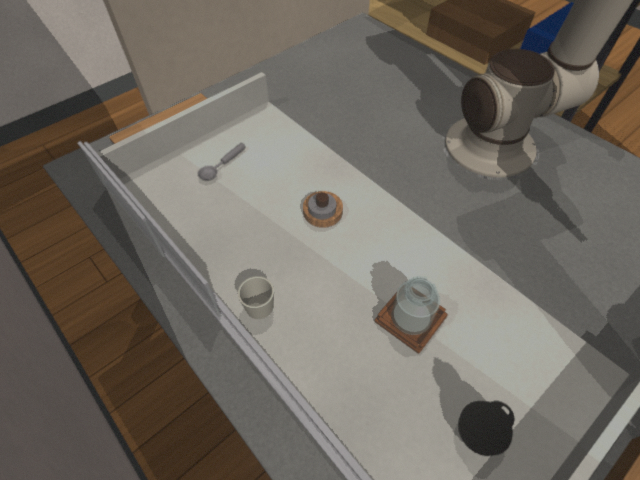

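View pics/side0.png

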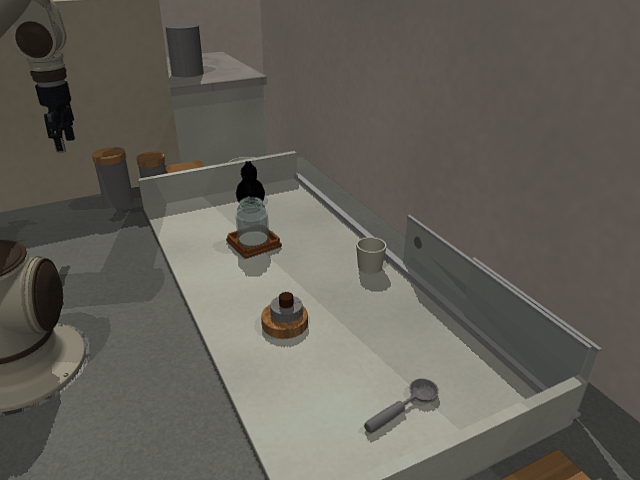

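The scene view shows the lid on the coasters at about (319,202) and the jar at about (418,300). The side view shows them at (286,305) and (252,225). The surroundings are open from above. The floor works out to roughly z = 12. I'll move above the lid and look with the wrist camera.

```bash
python3 -m pendant '[[-29,-28,2,0,0,0],[-58,-56,4,0,0,0],[-87,-84,6,0,0,0],[-116,-112,8,0,0,0],[-145,-140,10,0,0,0],[-174,-168,12,0,0,0],[-203,-196,14,0,0,0],[-232,-224,16,0,0,0]]' 1 60; python3 -c "
from h import *
print(arm.state()['q'])"
```

```text
time: 2.17
position: [322.6, 235.4, 215.4]
tcp_rot: [[-0.95, 0.312, 0.001], [0.312, 0.95, 0.0], [-0.001, 0.001, -1.0]]
contact_force: [0.6, -0.2, 1.3]
width: 85.4
finger_force: 0.0
[ 6.30458159e-01 -2.76756878e-01 -1.90652904e-01  1.65608830e+00
 -5.43996699e-05  9.47788919e-01]
```

```bash
python3 -m pendant '[[-29,-28,2,0,0,0],[-58,-56,4,0,0,0],[-87,-84,6,0,0,0],[-116,-112,8,0,0,0],[-145,-140,10,0,0,0],[-174,-168,12,0,0,0],[-203,-196,14,0,0,0],[-232,-224,16,0,0,0]]' 1 60; python3 -m pendant '[[-28,-27,0,0,0,0],[-57,-53,0,0,0,0],[-57,-53,0,0,0,0],[-57,-53,0,0,0,0]]'; python3 - <<'E'
from h import *
s=arm.state(); print(s["q"],s["position"])
cal=imaging.calibration("wrist"); im=imaging.snapshot("wrist"); cv2.imwrite("pics/wrist1.png",im[...,::-1])
print(s["joint_vel"])
for t,z in(("lid_knob",67),("lid",36),("coasters",12)):
    for r in imaging.landmark_of("wrist",t)[:2]: print(t,np.round(r["position"],1),round(r["confidence"],2),atz(ray("wrist",r["position"],cal),z).round(1))
E
```

```text
time: 2.83
position: [473.1, -50.3, 199.4]
tcp_rot: [[-0.95, 0.313, 0.001], [0.313, 0.95, -0.0], [-0.001, 0.0, -1.0]]
contact_force: [0.9, 0.7, -0.1]
width: 85.0
finger_force: 0.0
time: 3.17
position: [510.4, -117.8, 198.4]
tcp_rot: [[-0.949, 0.315, -0.002], [0.315, 0.949, 0.0], [0.002, -0.0, -1.0]]
contact_force: [0.4, -0.0, -0.3]
width: 85.1
finger_force: 0.0
[-2.26868759e-01  1.59351067e-02  3.82209770e-02  1.59472677e+00
  3.12206829e-05  9.38957993e-02] [ 510.43323044 -117.82073776  198.39923242]
[ 0.04492093 -0.04406526 -0.02533591  0.01239614  0.00792582  0.01480126]
lid_knob [320.5 224.1] 0.92 [ 511.9 -117.8   67. ]
lid [321.9 214.5] 0.93 [ 513.4 -117.2   36. ]
```

View pics/wrist1.png

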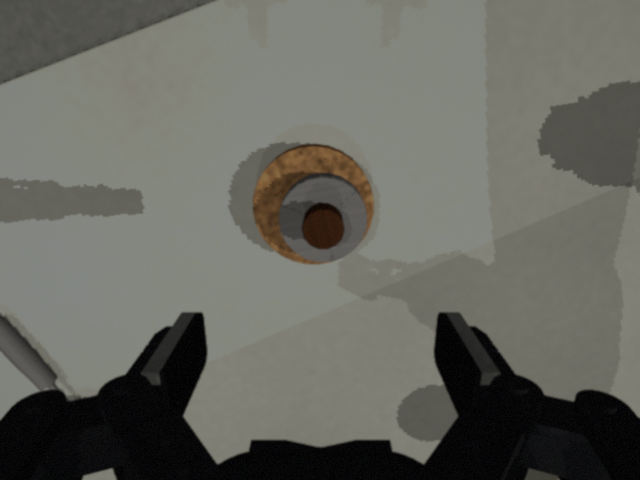

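```bash
python3 -m pendant '[[-1,1,30,0,0,0],[-1,1,60,0,0,0],[-1,1,75,0,0,0],[-1,1,75,0,0,0],[-1,1,75,0,0,0]]' 0.6; python3 - <<'E'
from h import *
s=arm.state(); print(s["position"],s["width"])
cal=imaging.calibration("wrist"); im=imaging.snapshot("wrist"); cv2.imwrite("pics/wrist2.png",im[...,::-1])
E1=np.array(cal["extrinsics"]).copy(); 
K=cal; old=dict(cal); E0=E1.copy(); E0[:3,3]+=np.array([510.4,-117.8,198.4])-s["position"]; old["extrinsics"]=E0
for t,p0 in(("lid_knob",(320.5,224.1)),("lid",(321.9,214.5))):
    r=imaging.landmark_of("wrist",t)[0]; print(t,r["position"],r["confidence"],tri([ray("wrist",p0,old),ray("wrist",r["position"],cal)]))
    print([atz(ray("wrist",r["position"],cal),z).round(1) for z in (36,59,67)])
m=imaging.silhouettes("wrist","coasters"); 
for r in m[:1]:
    ys,xs=np.where(r["mask"]); print(r["confidence"],xs.min(),xs.max(),ys.min(),ys.max())
for z in(4,8,12):
    print(z,[np.round(proj(c,(511.9,-117.7,z+55))).tolist() for c in("scene","side")],[np.round(proj(c,(560,207.8,z+127))).tolist() for c in("scene","side")])
for c in("scene","side"):
    imaging.snapshot(c)
    for t in("lid_knob","jar_rim","lid"): print(c,t,[np.round(r["position"],1).tolist() for r in imaging.landmark_of(c,t)[:1]])
E
```

```text
time: 3.78
position: [511.0, -114.6, 124.6]
tcp_rot: [[-0.95, 0.311, -0.0], [0.311, 0.95, 0.0], [0.0, -0.0, -1.0]]
contact_force: [0.8, -0.9, 1.4]
width: 51.2
finger_force: 0.0
[ 510.9817371  -114.64212931  124.60579615] 51.226409824516765
lid_knob [317.4, 265.1] 0.82 (array([ 510.79246119, -116.62526696,   72.5195924 ]), [np.float64(0.7926821798638859), np.float64(0.7926821798638777)])
[array([ 525.3, -120.9,   36. ]), array([ 516.4, -117.7,   59. ]), array([ 513.2, -116.6,   67. ])]
lid [318.3, 242.5] 0.92 (array([ 5.22925780e+02, -1.19921340e+02,  3.81853737e-01]), [np.float64(0.2112868299248852), np.float64(0.21128682992489756)])
[array([ 511.3, -115.7,   36. ]), array([ 503.7, -113.1,   59. ]), array([ 501.1, -112.2,   67. ])]
0.92 228 383 155 306
4 [[321.0, 201.0], [286.0, 303.0]] [[419.0, 289.0], [251.0, 204.0]]
8 [[321.0, 200.0], [286.0, 302.0]] [[419.0, 288.0], [251.0, 202.0]]
12 [[321.0, 199.0], [286.0, 300.0]] [[420.0, 287.0], [250.0, 201.0]]
scene lid_knob [[321.0, 199.8]]
scene jar_rim [[419.8, 289.0]]
scene lid [[324.8, 208.8]]
side lid_knob [[282.2, 323.1]]
side jar_rim [[252.1, 200.2]]
side lid [[284.7, 310.4]]
```

View pics/wrist2.png

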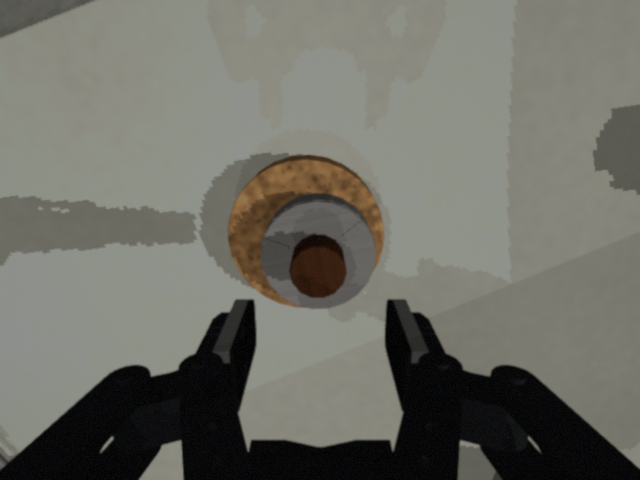

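```bash
python3 - <<'E'
from h import *
from scipy.optimize import least_squares
cal=imaging.calibration("wrist"); print(np.round(cal["mtx"],1).tolist(),cal["k1"])
pos={1:[510.4,-117.8,198.4],2:[511.0,-114.6,124.6]}
s=arm.state()["position"]; print(s)
for i in(1,2):
    im=cv2.imread(f"pics/wrist{i}.png").astype(int); b,g,r=im[...,0],im[...,1],im[...,2]
    m=((r>1.6*g)&(r<115)&(g<55)).astype(np.uint8); n,l,st,ce=cv2.connectedComponentsWithStats(m)
    k=[j for j in range(1,n) if 150<ce[j][1]<300 and 260<ce[j][0]<380]; k=max(k,key=lambda j:st[j,4])
    kn=st[k]
    mask=(l==k).astype(np.uint8); print(i,kn.tolist())
    # orange (coaster top) extents
    o=(r>b*1.7)&(r>115); ys,xs=np.where(o); ys,xs=ys,xs; print("coast",xs.min(),xs.max(),ys.min(),ys.max())
    c=dict(cal);E=np.array(cal["extrinsics"]).copy();E[:3,3]+=np.array(pos[i])-s;c["extrinsics"]=E
    th=np.linspace(0,6.283,73)
    for fl in(0,4,8,12,16):
        P=lambda rad,z:np.array([proj("wrist",(512+rad*np.cos(t),-117.3+rad*np.sin(t),z),c) for t in th])
        kt,kb,ct=P(15,fl+66),P(15,fl+44),P(48,fl+24); print(fl,"knobtop w %.1f yc %.1f, ymin %.1f ymax %.1f xc %.1f"%(np.ptp(kt[:,0]),kt[:,1].mean(),min(kt[:,1].min(),kb[:,1].min()),kt[:,1].max(),kt[:,0].mean()),"coast w %.1f x %.1f-%.1f ymin %.1f"%(np.ptp(ct[:,0]),ct[:,0].min(),ct[:,0].max(),ct[:,1].min()))
E
```

```text
[[399.0, 0.0, 320.1], [0.0, 399.0, 236.3], [0.0, 0.0, 1.0]] -0.005552545338577003
[ 511.53188263 -115.65372041  124.35117595]
1 [303, 204, 40, 44, 1362]
coast 255 372 148 262
0 knobtop w 41.8 yc 223.5, ymin 196.2 ymax 243.1 xc 321.4 coast w 117.6 x 262.4-380.0 ymin 149.1
4 knobtop w 42.4 yc 225.1, ymin 197.3 ymax 244.9 xc 321.4 coast w 119.0 x 261.7-380.7 ymin 149.6
8 knobtop w 43.0 yc 226.7, ymin 198.5 ymax 246.8 xc 321.4 coast w 120.4 x 261.0-381.4 ymin 150.2
12 knobtop w 43.5 yc 228.4, ymin 199.8 ymax 248.8 xc 321.4 coast w 121.8 x 260.3-382.2 ymin 150.8
16 knobtop w 44.2 yc 230.1, ymin 201.0 ymax 250.8 xc 321.4 coast w 123.3 x 259.6-382.9 ymin 151.4
2 [291, 235, 54, 62, 2544]
coast 229 382 160 305
0 knobtop w 55.3 yc 262.8, ymin 224.6 ymax 287.9 xc 315.6 coast w 149.7 x 241.5-391.2 ymin 162.8
4 knobtop w 56.3 yc 265.6, ymin 226.6 ymax 291.1 xc 315.5 coast w 152.0 x 240.3-392.3 ymin 163.7
8 knobtop w 57.4 yc 268.5, ymin 228.7 ymax 294.4 xc 315.5 coast w 154.3 x 239.1-393.4 ymin 164.7
12 knobtop w 58.4 yc 271.6, ymin 230.8 ymax 297.8 xc 315.4 coast w 156.7 x 237.8-394.5 ymin 165.7
16 knobtop w 59.5 yc 274.7, ymin 233.0 ymax 301.4 xc 315.3 coast w 159.2 x 236.5-395.7 ymin 166.7
```

The lid's ribs and knob are clear, with the knob top at about (318,266). Apparent sizes give a floor z of about 5. I'll descend over the knob and watch the force.

```bash
python3 -m pendant '[[-1,0,25,0,0,0],[-1,0,50,0,0,0],[-1,0,64,0,0,0],[-1,0,66,0,0,0],[-1,0,68,0,0,0],[-1,0,70,0,0,0],[-1,0,70,0,0,0]]' 0.6; python3 -m pendant '[[0,0,1,0,0,0],[0,0,2,0,0,0],[0,0,3,0,0,0],[0,0,3,0,0,0]]'
```

```text
time: 4.97
position: [513.0, -116.1, 55.2]
tcp_rot: [[-0.95, 0.312, 0.001], [0.312, 0.95, -0.0], [-0.001, 0.0, -1.0]]
contact_force: [-0.7, 0.1, -0.8]
width: 51.5
finger_force: 0.0
time: 5.3
position: [512.9, -116.1, 52.7]
tcp_rot: [[-0.95, 0.312, 0.002], [0.312, 0.95, -0.0], [-0.002, 0.0, -1.0]]
contact_force: [-2.9, 0.8, 8.4]
width: 51.0
finger_force: 4.3
```

```bash
python3 -m pendant '[[0,0,-5,0,0,0],[0,0,-5,0,0,0]]'; python3 -m pendant '[[0,0,0,0,0,0],[0,0,0,0,0,0],[0,0,0,0,0,0],[0,0,0,0,0,0],[0,0,0,0,0,0],[0,0,0,0,0,0]]' 0.2 60;  python3 -m pendant '[[0,0,0,0,0,0],[0,0,0,0,0,0],[0,0,0,0,0,0]]'
```

```text
time: 5.47
position: [513.0, -116.0, 57.5]
tcp_rot: [[-0.95, 0.312, 0.002], [0.312, 0.95, -0.0], [-0.002, 0.0, -1.0]]
contact_force: [-0.6, -0.7, -0.1]
width: 51.1
finger_force: 0.0
time: 5.97
position: [512.6, -116.0, 56.6]
tcp_rot: [[-0.95, 0.313, 0.0], [0.313, 0.95, -0.0], [-0.0, -0.0, -1.0]]
contact_force: [-1.5, -0.1, 3.8]
width: 28.1
finger_force: 58.9
time: 6.22
position: [512.6, -116.0, 56.6]
tcp_rot: [[-0.95, 0.312, 0.0], [0.312, 0.95, -0.0], [-0.001, -0.0, -1.0]]
contact_force: [-1.2, 0.5, 4.7]
width: 28.3
finger_force: 58.9
```

```bash
python3 -m pendant '[[0,0,-10,0,0,0],[0,0,-40,0,0,0],[0,0,-80,0,0,0],[0,0,-120,0,0,0],[0,0,-150,0,0,0],[0,0,-150,0,0,0]]'; python3 -m pendant '[[8,40,0,0,0,0],[16,80,0,0,0,0],[24,120,0,0,0,0],[32,160,0,0,0,0],[40,200,0,0,0,0],[56,222,0,0,0,0],[56,222,0,0,0,0],[56,222,0,0,0,0]]'; python3 - <<'E'
from h import *
imaging.snapshot("side"); s=arm.state()
cal=imaging.calibration("wrist"); im=imaging.snapshot("wrist"); cv2.imwrite("pics/wrist3.png",im[...,::-1]); print(s["position"],s["joint_vel"].max())
imaging.snapshot("scene"); R=[]
for c in ("wrist","scene","side"):
    for t in ("jar_rim","thread_start","jar"):
        r=imaging.landmark_of(c,t)
        for x in r[:2]: 
            rr=ray(c,x["position"],cal if c=="wrist" else None)
            print(c,t,np.round(x["position"],1),round(x["confidence"],2),atz(rr,{"jar_rim":136,"thread_start":125,"jar":9}[t]).round(1))
        if t=="jar_rim" and r: R.append(ray(c,r[0]["position"],cal if c=="wrist" else None))
print(tri(R))
E
```

```text
time: 6.72
position: [514.1, -116.3, 213.3]
tcp_rot: [[-0.95, 0.312, 0.009], [0.312, 0.95, -0.002], [-0.009, 0.001, -1.0]]
contact_force: [1.0, 0.2, -1.3]
width: 28.0
finger_force: 59.3
time: 7.38
position: [528.0, 113.8, 205.7]
tcp_rot: [[-0.951, 0.31, -0.001], [0.31, 0.951, -0.0], [0.001, -0.001, -1.0]]
contact_force: [0.5, -0.4, -1.2]
width: 27.9
finger_force: 59.6
[528.3268965  112.69874969 205.86723466] 0.0014421812532917687
wrist jar_rim [503.7 258. ] 0.82 [564.1 211.4 136. ]
wrist jar_rim [316.3 328.1] 0.61 [574.3  95.5 136. ]
wrist thread_start [534.2 254.8] 0.62 [573.5 232.9 125. ]
wrist jar [436.1 200.2] 0.82 [558.9 208.7   9. ]
wrist jar [318.6 289.1] 0.45 [608.1  85.1   9. ]
scene jar_rim [420.8 290. ] 0.77 [561.8 212.8 136. ]
scene jar [409.7 321.8] 0.59 [563.7 214.2   9. ]
side jar_rim [251.7 200.9] 0.6 [564.6 211.6 136. ]
side thread_start [254.  199.2] 0.77 [580.5 239.7 125. ]
side jar [251.7 242.9] 0.96 [560.5 222.9   9. ]
(array([563.57485454, 211.89839813, 136.45472144]), [np.float64(0.7141983076516439), np.float64(1.7674467378734595), np.float64(1.150360383984934)])
```

View pics/wrist3.png

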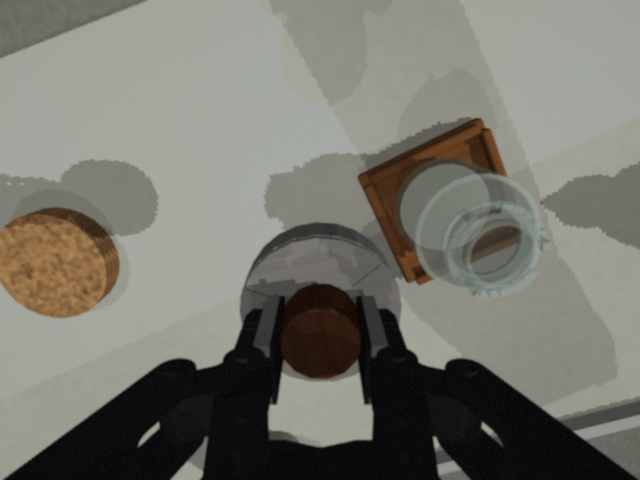

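```bash
python3 - <<'E'
from h import *
im=cv2.imread("pics/wrist3.png")[110:310,380:580]; im=cv2.resize(im,None,fx=3,fy=3,interpolation=cv2.INTER_CUBIC)
c=imaging.calibration("wrist"); 
th=np.linspace(0,6.28,90)
for (x,y,rad,z,col) in((562.5,211,20.5,139,(0,0,255)),(562.5,211,20.5,135,(0,255,0)),(562.5,211,54,12,(255,0,0)),(562.5,211,41,70,(0,255,255))):
    for t in th:
        p=proj("wrist",(x+rad*np.cos(t),y+rad*np.sin(t),z),c); cv2.circle(im,tuple(int(v) for v in ((p-[380,110])*3)),1,col,-1)
cv2.imwrite("pics/crop3.png",im)
E
```

```text
(no output)
```

View pics/crop3.png

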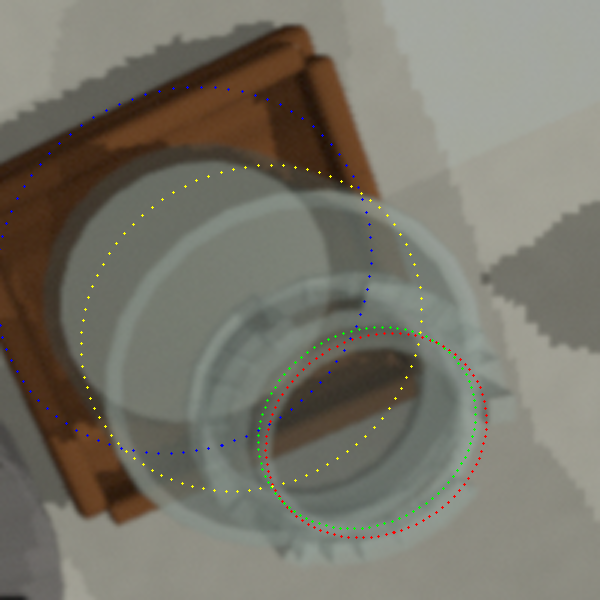

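The overlaid rim circle and dock circle fit the picture well, with the rim centre at about (503,255) in the wrist view. That puts the jar at (562.5, 211), with the rim at z about 137. I'll move over it and lower gently.

```bash
python3 -m pendant '[[-1,40,0,0,0,0],[-1,80,0,0,0,0],[-1.5,104,0,0,0,0],[-1.5,104.3,0,0,0,0],[-1.5,104.3,15,0,0,0],[-1.5,104.3,30,0,0,0],[-1.5,104.3,40,0,0,0],[-1.5,104.3,44,0,0,0]]';python3 -m pendant '[[0,0,2,0,0,0],[0,0,4,0,0,0],[0,0,5,0,0,0],[0,0,5,0,0,0]]'; python3 -m pendant '[[0,0,1,0,0,0],[0,0,2,0,0,0],[0,0,2,0,0,0]]'
```

```text
time: 8.65
position: [562.0, 210.6, 160.5]
tcp_rot: [[-0.95, 0.313, -0.002], [0.313, 0.95, -0.001], [0.002, -0.002, -1.0]]
contact_force: [0.2, -0.2, -2.0]
width: 27.8
finger_force: 59.9
time: 8.98
position: [562.8, 211.0, 157.8]
tcp_rot: [[-0.95, 0.313, 0.001], [0.313, 0.95, 0.0], [-0.001, 0.0, -1.0]]
contact_force: [0.4, 0.8, -1.2]
width: 28.1
finger_force: 59.9
time: 9.23
position: [562.4, 211.0, 155.6]
tcp_rot: [[-0.95, 0.312, -0.0], [0.312, 0.95, 0.0], [0.0, 0.0, -1.0]]
contact_force: [-2.2, -0.5, -0.8]
width: 28.1
finger_force: 59.9
```

```bash
python3 -m pendant '[[0,0,1,0,0,0],[0,0,1,0,0,0]]'; python3 -m pendant '[[0,0,1,0,0,0],[0,0,1,0,0,0]]'; python3 -m pendant '[[0,0,1,0,0,0],[0,0,1,0,0,0]]'
```

```text
time: 9.4
position: [562.3, 211.0, 154.5]
tcp_rot: [[-0.95, 0.312, -0.0], [0.312, 0.95, -0.0], [0.0, -0.0, -1.0]]
contact_force: [-3.5, -0.1, 2.7]
width: 28.0
finger_force: 60.5
time: 9.57
position: [562.5, 211.0, 154.4]
tcp_rot: [[-0.95, 0.312, 0.001], [0.312, 0.95, 0.0], [-0.001, 0.0, -1.0]]
contact_force: [-5.1, -2.6, 8.5]
width: 28.5
finger_force: 61.1
time: 9.73
position: [562.6, 211.0, 154.3]
tcp_rot: [[-0.95, 0.312, 0.002], [0.312, 0.95, 0.0], [-0.001, 0.001, -1.0]]
contact_force: [-6.1, -2.8, 13.6]
width: 28.2
finger_force: 61.6
```

```bash
python3 -m pendant '[[0.8,-0.8,0,0,0,-5],[0.8,-0.8,0,0,0,-10],[0.8,-0.8,0,0,0,-15],[0.8,-0.8,0,0,0,-20]]'; python3 -c "
from h import *
print(arm.state()['torque'],arm.state()['q'])"
```

```text
time: 10.07
position: [562.2, 211.1, 154.3]
tcp_rot: [[-0.999, -0.035, 0.003], [-0.035, 0.999, 0.002], [-0.003, 0.002, -1.0]]
contact_force: [-3.1, 1.6, 11.5]
width: 27.8
finger_force: 61.1
[ 0.16787419  0.632062   -0.26181745] [3.58900979e-01 1.89475806e-01 1.41241397e-01 1.51904809e+00
 6.36851894e-04 3.23452590e-01]
```

```bash
for i in 1; do python3 -m pendant '[[0,0,0,0,0,-5],[0,0,0,0,0,-10]]';done;  python3 -m pendant '[[0,0,0,0,0,-5],[0,0,0,0,0,-10]]'; python3 -c "
from h import *
print(arm.state()['torque'])"
```

```text
time: 10.23
position: [562.3, 211.2, 154.3]
tcp_rot: [[-0.978, -0.208, 0.003], [-0.208, 0.978, 0.002], [-0.004, 0.001, -1.0]]
contact_force: [-2.4, 1.5, 12.1]
width: 27.9
finger_force: 61.1
time: 10.4
position: [562.3, 211.2, 154.3]
tcp_rot: [[-0.927, -0.375, 0.003], [-0.375, 0.927, 0.002], [-0.004, 0.001, -1.0]]
contact_force: [-1.2, 0.9, 11.3]
width: 28.1
finger_force: 61.1
[ 0.23875985  0.55098748 -0.32300523]
```

```bash
python3 -m pendant '[[0,0,0,0,0,-5],[0,0,0,0,0,-10]]'; python3 -m pendant '[[0,0,0,0,0,-5],[0,0,0,0,0,-10]]'; python3 -c "
from h import *
print(arm.state()['torque'])"
```

```text
time: 10.57
position: [562.4, 211.4, 154.2]
tcp_rot: [[-0.848, -0.53, 0.003], [-0.53, 0.848, 0.002], [-0.004, 0.0, -1.0]]
contact_force: [-1.8, 2.4, 9.9]
width: 28.3
finger_force: 60.9
time: 10.73
position: [562.1, 211.7, 153.8]
tcp_rot: [[-0.743, -0.67, 0.002], [-0.67, 0.743, 0.003], [-0.004, 0.001, -1.0]]
contact_force: [-3.5, 3.9, 5.9]
width: 28.2
finger_force: 60.6
[ 0.78874054  0.86715469 -0.1356254 ]
```

```bash
python3 -m pendant '[[0,0,0,0,0,-4],[0,0,0,0,0,-4]]'; python3 -m pendant '[[0,0,0,0,0,-4],[0,0,0,0,0,-4]]'; python3 -c "
from h import *
print(arm.state()['torque'])"
```

```text
time: 10.9
position: [561.6, 210.8, 152.3]
tcp_rot: [[-0.695, -0.719, 0.0], [-0.719, 0.695, 0.0], [-0.0, 0.0, -1.0]]
contact_force: [-1.0, 0.4, -0.4]
width: 28.0
finger_force: 59.8
time: 11.07
position: [561.7, 210.5, 151.8]
tcp_rot: [[-0.645, -0.764, -0.0], [-0.764, 0.645, -0.0], [0.0, 0.0, -1.0]]
contact_force: [0.1, -0.7, -0.5]
width: 27.6
finger_force: 59.7
[ 0.02290502  0.00833131 -0.0487243 ]
```

```bash
python3 -m pendant '[[0,0,1.5,0,0,0],[0,0,3,0,0,0],[0,0,4,0,0,0],[0,0,4,0,0,0]]'; python3 -m pendant '[[0,0,1,0,0,0],[0,0,2,0,0,0],[0,0,2,0,0,0]]'; python3 -c "
from h import *
print(arm.state()['torque'])"
```

```text
time: 11.4
position: [561.5, 210.5, 147.8]
tcp_rot: [[-0.647, -0.763, -0.001], [-0.763, 0.647, -0.0], [0.001, 0.0, -1.0]]
contact_force: [-0.7, -0.6, -1.4]
width: 28.0
finger_force: 59.7
time: 11.65
position: [561.7, 210.6, 146.6]
tcp_rot: [[-0.646, -0.764, 0.0], [-0.764, 0.646, 0.0], [-0.0, -0.0, -1.0]]
contact_force: [-1.2, -0.9, 1.1]
width: 28.0
finger_force: 60.1
[-0.04094959  0.1742028  -0.0366502 ]
```

```bash
python3 -m pendant '[[0,0,0,0,0,6],[0,0,0,0,0,12],[0,0,0,0,0,18],[0,0,0,0,0,24]]'; python3 -m pendant '[[0,0,0.3,0,0,5],[0,0,0.7,0,0,10],[0,0,1.2,0,0,15],[0,0,1.7,0,0,20]]'; python3 -c "
from h import *
print(arm.state()['torque'])"
```

```text
time: 11.98
position: [561.9, 210.6, 146.6]
tcp_rot: [[-0.903, -0.43, 0.001], [-0.43, 0.903, 0.0], [-0.001, -0.0, -1.0]]
contact_force: [1.7, 0.0, -0.3]
width: 28.0
finger_force: 59.9
time: 12.32
position: [561.9, 210.5, 144.7]
tcp_rot: [[-0.995, -0.096, 0.001], [-0.096, 0.995, -0.0], [-0.001, -0.0, -1.0]]
contact_force: [0.7, -0.6, -0.5]
width: 28.2
finger_force: 59.9
[-0.05425516 -0.09759802  0.03909985]
```

```bash
python3 -m pendant '[[0,0,0.5,0,0,5],[0,0,0.9,0,0,10],[0,0,1.4,0,0,15],[0,0,1.8,0,0,20]]'; python3 -m pendant '[[0,0,0.4,0,0,4],[0,0,0.4,0,0,8],[0,0,0.4,0,0,8]]'; python3 -c "
from h import *
print(arm.state()['torque'])"
```

```text
time: 12.65
position: [561.8, 210.2, 142.9]
tcp_rot: [[-0.968, 0.25, 0.001], [0.25, 0.968, -0.001], [-0.001, -0.001, -1.0]]
contact_force: [0.6, -1.7, 1.1]
width: 27.9
finger_force: 59.9
time: 12.9
position: [561.7, 210.5, 142.6]
tcp_rot: [[-0.925, 0.381, 0.0], [0.381, 0.925, 0.0], [-0.0, 0.0, -1.0]]
contact_force: [-0.2, -0.6, -0.5]
width: 28.0
finger_force: 59.9
[-0.02735059 -0.04684106 -0.04280346]
```

```bash
python3 -m pendant '[[0,0,0.4,0,0,3],[0,0,0.8,0,0,6],[0,0,0.8,0,0,6]]'; python3 -c "
from h import *
print(arm.state()['torque'])";  python3 -m pendant '[[0,0,0,0,0,2],[0,0,0,0,0,4],[0,0,0,0,0,4]]'; python3 -c "
from h import *
print(arm.state()['torque'])"
```

```text
time: 13.15
position: [562.0, 210.6, 142.5]
tcp_rot: [[-0.881, 0.473, 0.002], [0.473, 0.881, 0.0], [-0.001, 0.001, -1.0]]
contact_force: [-0.2, -0.6, 5.0]
width: 28.0
finger_force: 60.3
[-0.10565515  0.03591329 -0.00480333]
time: 13.4
position: [562.0, 210.5, 142.4]
tcp_rot: [[-0.847, 0.532, 0.001], [0.532, 0.847, 0.0], [-0.001, 0.001, -1.0]]
contact_force: [-0.4, -1.0, 5.9]
width: 27.9
finger_force: 60.4
[-0.16139473  0.02295691 -0.01541868]
```

```bash
python3 -m pendant '[[0,0,-0.8,0,0,0],[0,0,-0.8,0,0,0],[0,0,-0.8,0,0,0]]'; python3 -m pendant '[[0,0,0,0,0,0],[0,0,0,0,0,0],[0,0,0,0,0,0],[0,0,-1,0,0,0],[0,0,-1,0,0,0]]' 0.6; python3 -m pendant '[[0,0,-5,0,0,0],[0,0,-15,0,0,0],[0,0,-40,0,0,0],[0,0,-80,0,0,0],[0,0,-100,0,0,0],[0,0,-100,0,0,0]]'; python3 - <<'E'
from h import *
cal=imaging.calibration("wrist"); im=imaging.snapshot("wrist"); cv2.imwrite("pics/wrist4.png",im[...,::-1])
a=imaging.snapshot("side")[180:270,190:330]; cv2.imwrite("pics/side4.png",cv2.resize(a[...,::-1],None,fx=5,fy=5,interpolation=cv2.INTER_CUBIC))
r=imaging.landmark_of("wrist","lid_knob"); print(r[0]["position"],atz(ray("wrist",r[0]["position"],cal),151)); print(proj("wrist",(562,210.5,151),cal),proj("wrist",(562,210.5,155),cal))
E
```

```text
time: 13.65
position: [561.7, 210.6, 142.5]
tcp_rot: [[-0.847, 0.532, 0.0], [0.532, 0.847, 0.0], [-0.0, 0.0, -1.0]]
contact_force: [0.5, -0.0, 3.0]
width: 28.0
finger_force: 60.0
time: 14.07
position: [561.6, 210.6, 143.4]
tcp_rot: [[-0.846, 0.533, -0.0], [0.533, 0.846, 0.0], [0.0, -0.0, -1.0]]
contact_force: [0.2, 0.2, -0.5]
width: 51.2
finger_force: 0.0
time: 14.57
position: [562.8, 211.0, 250.1]
tcp_rot: [[-0.846, 0.533, 0.008], [0.533, 0.846, 0.003], [-0.005, 0.007, -1.0]]
contact_force: [0.2, 0.6, 0.7]
width: 51.4
finger_force: 0.0
[321.0, 236.3] [564.12224365 212.10707096 151.        ]
[317.08742721 234.90449719] [317.07595951 236.92137931]
```

View pics/wrist4.png

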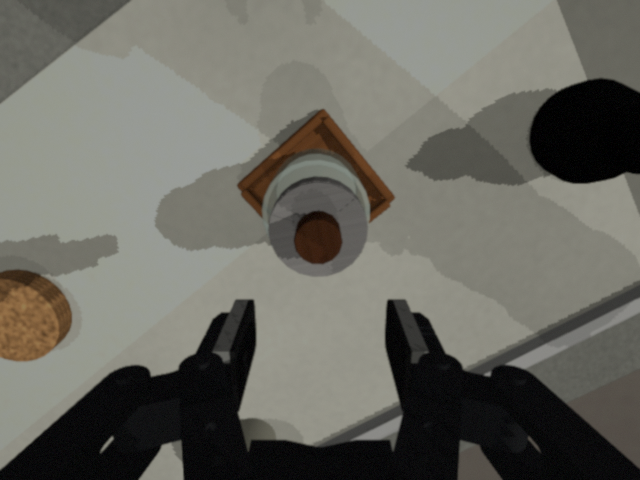

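View pics/side4.png

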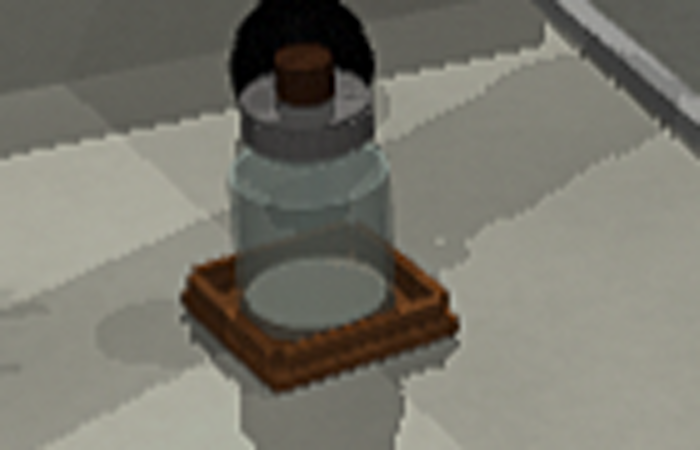

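The wrist view shows the lid centred on the jar, with its knob at (320,237). The side view shows it level and right down on the jar's shoulder, with the gripper clear. The coasters and gourd look undisturbed. I'm handing in.

```bash
python3 -c "
from h import *
print(order.finish_job())"
```

```text
the job is handed in; nothing more can be done
None
```

The sugar jar is closed: the lid rested on the ledges, dropped into the thread starts when turned backward, then screwed forward to the fully-home height, level, and was let go; the job is handed in, and the coasters and gourd looked undisturbed (cup and spoon were not re-checked).

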